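# Turn a brass-faced panel face down with the lifter

### The job

Take the lifter by its handle, slide its blade under the panel's overhanging edge opposite the pad, feel for the batten and push the panel gently along the bench until its other edge presses lightly and squarely against the pad's stop rail. Then raise and tip that edge with the blade so that the panel turns over about the rail and comes to lie face down on the pad, and stand the lifter back on its blade on the bench, clear of the panel and pad. Never press hard on the panel or lift it bodily into the air, touch it only with the lifter, and leave everything else on the bench where it is.

Things in the scene. Friction and masses are not known exactly. Their poses are not given: they have to be found in the camera images.
- panel: loose wooden board 80 (x) x 100 (y) x 8 mm clad in brass on its face, with a border 10 mm wide and 2 mm proud; two battens under it, each 12 (x) x 100 (y) x 6 mm, centred at x = -16 and +16 mm; 16 mm high in all, 0.1 to 0.2 kg. Origin: centre, level with the battens' undersides; z towards the face (up at the start), +x towards the pad. Stands on its battens on the bench
- panel_edge (a point): middle of the underside of the panel's overhang at its -x end, the edge away from the pad: there the board reaches 18 mm past its batten, 6 mm above the bench. The other (+x) end overhangs its batten in the same way and stands 11 to 53 mm short of the pad's rail, up to 0.1 rad askew
- pad: cork-topped turning pad fixed to the bench: 120 (x) x 150 (y) x 13 mm high. Origin: centre of its underside; x points away from the panel. Along its -x side, facing the panel, it carries a clamped dark wooden stop rail 150 mm long, 12.5 mm high, whose upright front face stands anywhere from 62 to 86 mm from the pad's centre (at x = -62 to -86 mm): where exactly is not measured. The rail is part of the pad and does not give
- lifter: loose flat steel blade 95 (x) x 36 (y) x 2.5 mm with an upright square wooden handle, 26 (x) x 16 (y) mm, up to 85 mm high; stands on its blade on the bench; 150 g. Origin: on the underside, under the handle's axis; x towards the leading edge, 70 mm ahead of that axis (the blade ends 25 mm behind it); z up the handle. To be gripped across the 16 mm (y) from above
- lifter_tip (a point): middle of the lifter blade's leading edge, half way up its 2.5 mm thickness
- jar: bystander: white jar, 52 mm wide, 55 mm high, beside the pad; origin: centre of its underside
- punch: bystander: square steel chasing punch lying flat, about 120 x 8 x 8 mm, beside the panel; origin: middle of its thick part, underside; x along it
- spare: bystander: bare wooden block 60 x 75 x 14 mm lying flat; origin: centre of its underside
- tin: bystander: red tin of brushes, 84 mm wide, 110 mm high, brushes to 195 mm; origin: centre of its underside
- mallet: bystander: chasing hammer lying flat, about 220 mm long; x along it
- ink: bystander: thin black bottle, 28 mm wide, 85 mm high; origin: centre of its underside
- mug: bystander: white mug, 76 mm wide, 85 mm high; origin: centre of its underside
There are look-alikes about, which are no part of the job. What is shaped like the lifter but pink or yellow is not meant. What is shaped like the pad but red is not meant.

How it is judged:
By the outcome, as a careful person would: the job done as asked, in the order asked, and still so for the second after the job is handed in, with the robot touching nothing.
It also fails if it takes over 56 s, if anything falls off the work surface, if the arm or the gripper's body presses on something with over 40 N, if the wrist force passes 120 N, or if a joint passes its speed limit or range.

### The arm

A 6-joint arm with a two-finger parallel gripper is mounted at the origin on the work surface. World frame = base frame: x ahead of the robot, y to its left, z up, the work surface at z = 0. Lengths are in m, angles in rad, forces in N, time in s.
With the tool pointing down it reaches from about 0.375 to 0.975 m from the base axis. Payload 3.8 kg.
Tool frame: the origin (TCP) lies between the finger pads; the fingertips stand 22 mm ahead of it and the grasp point (between the pads) lies 3 mm ahead of it; z points along the fingers, y is the direction in which the jaws open and shut (so a half turn about z gives the same grasp; the last joint's range is limited). The gripper opens to 85 mm and grips with 20 to 120 N. Pads are 22 mm wide; open, the fingers measure 114 mm over their backs; the gripper's body (76 mm by 85 mm) begins 54 mm behind the grasp point. The pads swing forward as they close: fully open they stand 13 mm farther back than shut.
Start: joints at [1.285, 0.264, 1.604, -0, 1.274, -0.037], TCP at [0.166, 0.654, 0.253] pointing down, gripper open.
Joint ranges: [-2.63, 2.63], [-0.94, 2.18], [0.31, 2.57], [-1.31, 4.45], [0, 2.66], [-2.55, 2.55]. Speed limits (rad/s): [2.57, 2.57, 3.14, 3.14, 3.14, 3.14].

### API

Orientations are given as a rotation vector (axis times angle).
In Python, from workcell import * gives the robot as it stands.
- The arm moves only by the tool step_arm, never from a script. Its argument "motion" is a list that holds one entry, the list of rows, each a list of 7 numbers: the finger opening in m, from 0 to 0.0854, then the shift along the world's x, y, z in m, then the turn, a rotation vector about the world's x, y, z in degrees. A call has exactly 8 rows; each row is the pose to reach, as a shift and turn from the pose measured when the call began; what a row does not reach only later rows make up. A row lasts 1/8 s, in which the tool goes at most 62.5 mm and 10.7 degrees, less where a joint would pass 70% of its speed; a pose out of reach is approached as far as the arm can. A call with a gripper value outside its range is refused whole. The fingers move at their own pace and stop on an object; "newtons" is the grip in N (left out, the last holds). Time passes only in rows, so rows that repeat a pose let the fingers close, or fill a call up. It gives the time, the measured TCP pose, the force and the opening at its end, in the units of the state.
- read_state(): the state, without advancing time (a new reading comes with each control period).
- read_camera(name): name is "scene" or "top"; returns (picture, depth): 400x640x3 uint8, blue, green, red; 400x640 float32, m along the optical axis (not along the pixel's ray), 0 where there is no reading.
- get_calibration(name): a dict with "K" (3x3 intrinsics, pixels), "dist_coeffs" ([k1, k2, p1, p2, k3] as OpenCV has them; the pictures are not rectified), "world_from_camera" (4x4, takes a point from camera to world coordinates). Camera axes: x right, y down, z forward; pixel columns grow to the right and rows downward; lengths in m; the calibration is good to about 2 mm. A picture is of the moment at which its call begins. get_calibration takes no time and is no camera call.
- finish_job(): hands the job in, once; it reports no verdict.
Trained networks look in the newest picture that a camera, given by its name, has taken for a name from the list of things; names that differ only in an ending like _2 or _b are one class to them, and where a whole thing is asked for, a point or a joint stands for the part that bears it (a point fixed in the world has none). Each returns a list of dicts, best first, with "score" (0 to 1); they miss things now and then, are a little off and sometimes report something else, mostly with a low value. They report only what shows in the picture. A call takes as long as a camera call. They do not tell look-alikes from the thing itself.
- spot_in(camera, thing): "xyz" ([x, y, z] in m, in the coordinates of the camera as it stood for that picture, good to about 4 mm: the middle of the surface that is visible of it).
- regions_of(camera, thing): "region" (400x640 bool, what is visible of it).
The state is a dict: "time": time; "q": joint angles; "joint_vel": joint speeds; "joint_torque": joint torques, N m; "tool_pos": TCP position; "tcp_rot": TCP orientation; "wrist_force": force on the tool from outside, world axes, zero at the start; "torque": the same for the moment, N m; "width": opening from 0.0 (shut) to 1.0 (fully open).
Only numpy, scipy, OpenCV 4.12 (cv2) and the standard library are available. Lean on these libraries where they do the work, as an engineer would, in place of code of your own. Each camera call takes 0.05 s, during which the arm holds its last target. There are 200 camera calls.

## Working session

There is one attempt and no reset: what is moved stays moved. The work goes in short steps, Python scripts to look and compute and a tool call to move; the robot and the scene stay as the last step left them, time stands still between calls to the robot, and variables do not carry over. Pictures are saved under pics/ and viewed, on a budget of 10 in all, crops included, one or two more only if the job needs it, and the job is handed in when it is done.

Besides the shell and the picture viewer there is one more tool, called after ">>>" by a JSON object that holds its "fn" and its "kwargs", one argument or row to a line. step_arm: Moves the arm, as the interface text tells. Its arguments: {"type":"object","properties":{"motion":{"type":"array"},"newtons":{"type":"number"}},"required":["motion"]}

```bash
mkdir -p pics; cat > h.py <<'E'
from workcell import *
import numpy as np, cv2
def world(cam,depth,us,vs):
    c=get_calibration(cam);K=np.array(c["K"]);d=np.array(c["dist_coeffs"]);T=np.array(c["world_from_camera"])
    us=np.asarray(us);vs=np.asarray(vs)
    p=cv2.undistortPoints(np.stack([us,vs],-1).reshape(-1,1,2).astype(float),K,d).reshape(-1,2)
    z=depth[vs.astype(int),us.astype(int)]
    P=np.c_[p*z[:,None],z]
    return P@T[:3,:3].T+T[:3,3]
E
python3 - <<'E'
from h import *
s=read_state();print(s)
for n in("top","scene"):
    im,d=read_camera(n);cv2.imwrite(f"pics/{n}0.png",im)
    T=np.array(get_calibration(n)["world_from_camera"]);print(n,T.round(3))
    for t in("panel","panel_edge","pad","lifter","lifter_tip","jar","punch","spare"):
        for o in spot_in(n,t)[:3]:
            print(n,t,round(o["score"],2),(T[:3,:3]@o["xyz"]+T[:3,3]).round(3))
E
```

```text
{'time': 0.0, 'q': array([ 1.28509176e+00,  2.64770907e-01,  1.60537090e+00,  6.54587666e-06,
        1.27370064e+00, -3.68908585e-02]), 'joint_vel': array([ 0.00043505, -0.00244347,  0.00191912, -0.00018994, -0.00090373,
       -0.00033091]), 'joint_torque': array([-1.04182178e-03, -5.15098250e+01, -3.67327666e+01, -1.55770576e-04,
        1.24953859e-02,  1.92843936e-05]), 'tool_pos': array([0.16602365, 0.65356185, 0.25195168]), 'tcp_rot': array([-0.38978543, -3.11694573,  0.00348611]), 'wrist_force': array([-0.02825713, -0.33198305,  0.80792169]), 'torque': array([-0.02339032,  0.03002831, -0.0209593 ]), 'width': 0.9985321636546294}
top [[-0.013 -0.981  0.194  0.271]
 [-1.     0.014  0.003  0.056]
 [-0.006 -0.194 -0.981  1.159]
 [ 0.     0.     0.     1.   ]]
top panel 0.6 [ 0.571 -0.003  0.013]
top panel_edge 0.91 [ 0.568 -0.006  0.013]
top pad 0.71 [0.184 0.29  0.014]
top pad 0.62 [0.548 0.126 0.016]
top pad 0.6 [0.515 0.404 0.041]
top lifter 0.93 [ 0.642 -0.292  0.001]
top lifter 0.71 [ 0.521 -0.269  0.   ]
top lifter 0.57 [ 0.398 -0.27   0.006]
top lifter_tip 0.82 [ 0.396 -0.2
[... 241 characters left out ...]
[ 0.855 -0.294  0.427 -0.513]
 [ 0.018 -0.807 -0.59   0.825]
 [ 0.     0.     0.     1.   ]]
scene panel 0.56 [ 0.58  -0.012  0.012]
scene panel_edge 0.67 [ 0.579 -0.009  0.012]
scene panel_edge 0.66 [ 0.537 -0.277  0.009]
scene pad 0.74 [0.559 0.122 0.016]
scene pad 0.62 [0.197 0.282 0.014]
scene lifter 0.95 [ 0.666 -0.306  0.004]
scene lifter 0.9 [ 0.397 -0.286  0.019]
scene lifter 0.86 [ 0.537 -0.28   0.01 ]
scene lifter_tip 0.71 [ 0.394 -0.282  0.015]
scene lifter_tip 0.7 [ 0.533 -0.285  0.006]
scene lifter_tip 0.63 [ 0.663 -0.306 -0.002]
scene jar 0.77 [0.684 0.163 0.036]
scene punch 0.48 [0.451 0.019 0.008]
scene punch 0.33 [ 0.578 -0.013  0.014]
scene spare 0.45 [ 0.744 -0.157  0.016]
```

```bash
ls
```

```text
h.py
pics
```

View pics/top0.png

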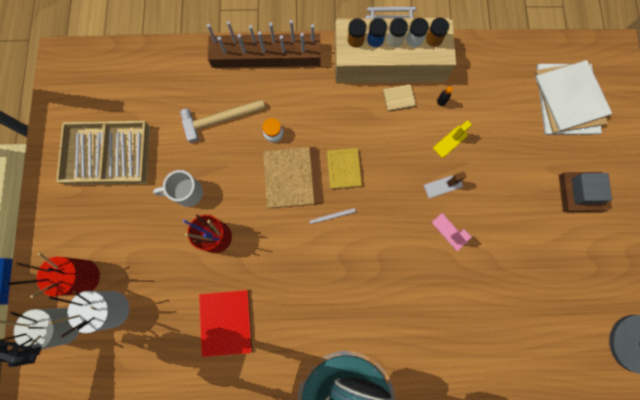

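View pics/scene0.png

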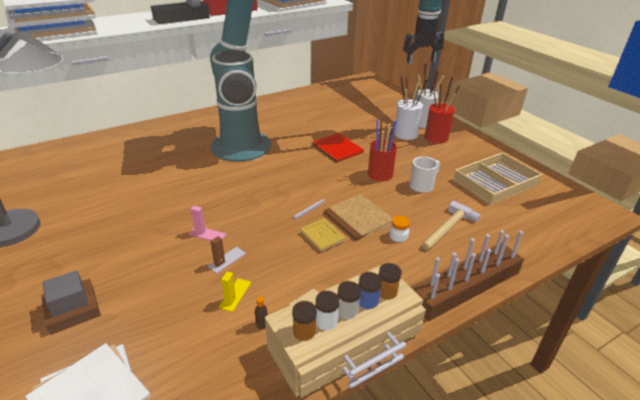

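The top view shows the panel at (344,168), the pad at (290,178) with its rail on the right side, and the steel lifter at (445,185) with its handle at (457,180), blade pointing left (+y). The pink and yellow look-alikes are on either side of it. Next I'll take precise poses.

```bash
cat > m.py <<'E'
from h import *
def rect(P):
    (c,s,a)=cv2.minAreaRect((P[:,:2]*1000).astype(np.float32)); return np.round(c,1),np.round(s,1),round(a,1)
def cloud(n,t,near,d):
    for o in regions_of(n,t):
        v,u=np.nonzero(o["region"]); P=world(n,d,u,v); P=P[d[v,u]>0]
        if np.hypot(*(np.median(P[:,:2],0)-near))<.05: return P,o["region"]
if __name__=="__main__":
  for n in("top","scene"):
    im,d=read_camera(n)
    for t,near in(("panel",(.57,-.005)),("pad",(.55,.12)),("lifter",(.525,-.275))):
        r=cloud(n,t,near,d)
        if r is None: print(n,t,"none");continue
        P,m=r
        print(n,t,len(P),np.median(P,0).round(4),rect(P),"z pct",np.percentile(P[:,2],[5,25,50,75,95]).round(4))
        if t=="lifter":
            H=P[P[:,2]>.06];B=P[P[:,2]<.008]
            print(" handle top",len(H),H.mean(0).round(4) if len(H) else 0,"blade",len(B),rect(B) if len(B)>3 else 0)
        if t=="pad":
            # rail : dark strip
            cv2.imwrite(f"pics/crop_{n}.png",0*im) if 0 else None
  im,d=read_camera("top")
  cv2.imwrite("pics/crop0.png",cv2.resize(im[130:230,250:480],None,fx=3.4,fy=3.4,interpolation=cv2.INTER_CUBIC))
E
python3 m.py
```

```text
top panel 1221 [ 0.5688 -0.0054  0.0142] (array([573.4,  -6.8]), array([106.7,  84. ]), 3.8) z pct [0.0087 0.0124 0.0142 0.0157 0.0181]
top pad 3140 [0.5486 0.1271 0.0118] (array([553.8, 128. ]), array([158. , 144.1]), 4.4) z pct [0.0076 0.0103 0.0118 0.0134 0.0155]
top lifter 512 [ 0.5223 -0.266   0.0035] (array([ 523.9, -262.9]), array([37.3, 92.1]), 19.6) z pct [-0.0014  0.0015  0.0035  0.0286  0.0848]
 handle top 87 [ 0.5274 -0.2804  0.0802] blade 358 (array([ 523.9, -262.9]), array([37.3, 92.1]), 19.6)
scene panel 869 [ 0.5776 -0.008   0.0139] (array([ 5.636e+02, -1.000e-01]), array([121.2,  99.2]), 2.8) z pct [0.004  0.0122 0.0139 0.0152 0.017 ]
scene pad 1750 [0.5612 0.1205 0.0119] (array([546.2, 125.8]), array([166.5, 143. ]), 5.5) z pct [0.0052 0.0105 0.0119 0.0131 0.0147]
scene lifter none
```

View pics/crop0.png

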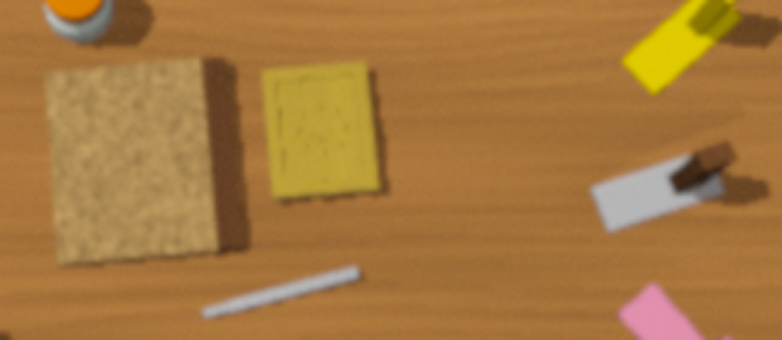

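>>> {"fn": "step_arm", "kwargs": {
  "motion": [
    [[0.055,0.04,-0.044,0,0,0,-3.5],[0.055,0.08,-0.088,0,0,0,-7],[0.055,0.12,-0.132,0,0,0,-10.5],[0.055,0.16,-0.176,0,0,0,-14],[0.055,0.2,-0.22,0,0,0,-17.5],[0.055,0.24,-0.264,0,0,0,-21],[0.055,0.28,-0.308,0,0,0,-24.5],[0.055,0.32,-0.352,0,0,0,-28]]
  ],
  "newtons": 80
}}

```text
time: 2.35
tool_pos: [0.4874, 0.3007, 0.2537]
tcp_rot: [1.135, 2.929, 0.001]
wrist_force: [1.4, 1.2, 0.5]
width: 0.643
```

>>> {"fn": "step_arm", "kwargs": {
  "motion": [
    [[0.055,0.008,-0.06,0,0,0,-3.5],[0.055,0.015,-0.12,0,0,0,-7],[0.055,0.022,-0.18,0,0,0,-10.5],[0.055,0.03,-0.24,0,0,0,-14],[0.055,0.036,-0.3,0,0,0,-17.5],[0.055,0.042,-0.36,0,0,0,-21],[0.055,0.048,-0.42,0,0,0,-24.5],[0.055,0.05,-0.48,0,0,0,-28]]
  ]
}}

```text
time: 3.35
tool_pos: [0.5375, -0.1813, 0.254]
tcp_rot: [1.812, 2.564, 0.002]
wrist_force: [0.4, 0.5, 0.6]
width: 0.646
```

```bash
cat >> h.py <<'E'
from scipy.spatial.transform import Rotation as R
def st():
    s=read_state();M=R.from_rotvec(s["tcp_rot"]).as_matrix()
    print("t",round(s["time"],2),"p",s["tool_pos"].round(4),"x",M[:,0].round(3),"y",M[:,1].round(3),"z",M[:,2].round(3),"yaw_y",np.degrees(np.arctan2(M[1,1],M[0,1])).round(2),"F",s["wrist_force"].round(2),"T",s["torque"].round(2),"w",round(s["width"],3),"q",s["q"].round(2));return s
E
python3 -c "
from h import *
st()"
```

```text
t 3.35 p [ 0.5375 -0.1813  0.254 ] x [-0.334  0.943 -0.001] y [0.943 0.334 0.002] z [ 0.002 -0.    -1.   ] yaw_y 19.51 F [0.42 0.5  0.57] T [-0.    0.02  0.01] w 0.646 q [-0.37  0.06  1.84  0.    1.24 -0.71]
```

>>> {"fn": "step_arm", "kwargs": {
  "motion": [
    [[0.055,-0.003,-0.05,0,0,0,0],[0.055,-0.0065,-0.104,0,0,0,0],[0.055,-0.0065,-0.104,-0.05,0,0,0],[0.055,-0.0065,-0.104,-0.1,0,0,0],[0.055,-0.0065,-0.104,-0.15,0,0,0],[0.055,-0.0065,-0.104,-0.18,0,0,0],[0.055,-0.0065,-0.104,-0.196,0,0,0],[0.055,-0.0065,-0.104,-0.196,0,0,0]]
  ]
}}

```text
time: 4.35
tool_pos: [0.5305, -0.285, 0.0572]
tcp_rot: [-1.813, -2.566, -0.002]
wrist_force: [0.0, 0.3, -0.5]
width: 0.645
```

>>> {"fn": "step_arm", "kwargs": {
  "motion": [
    [[0.04,0,0,0,0,0,0],[0.03,0,0,0,0,0,0],[0.02,0,0,0,0,0,0],[0.01,0,0,0,0,0,0],[0.0,0,0,0,0,0,0],[0.0,0,0,0,0,0,0],[0.0,0,0,0,0,0,0],[0.0,0,0,0,0,0,0]]
  ],
  "newtons": 60
}}

```text
time: 5.35
tool_pos: [0.5314, -0.2854, 0.0583]
tcp_rot: [1.812, 2.564, 0.002]
wrist_force: [0.5, 0.5, 6.3]
width: 0.181
```

```bash
python3 -c "
from h import *
st()
im,d=read_camera('top');cv2.imwrite('pics/g.png',cv2.resize(im[130:230,250:480],None,fx=3.4,fy=3.4,interpolation=cv2.INTER_CUBIC))
im,d=read_camera('scene');cv2.imwrite('pics/gs.png',cv2.resize(im[150:320,160:400],None,fx=3.3,fy=3.3,interpolation=cv2.INTER_CUBIC))"
```

```text
t 5.35 p [ 0.5314 -0.2854  0.0583] x [-0.334  0.943 -0.001] y [0.943 0.334 0.002] z [ 0.002  0.    -1.   ] yaw_y 19.51 F [0.5  0.52 6.28] T [ 0.06  0.05 -0.05] w 0.181 q [-0.53  0.32  1.93  0.    0.9  -0.88]
```

View pics/gs.png

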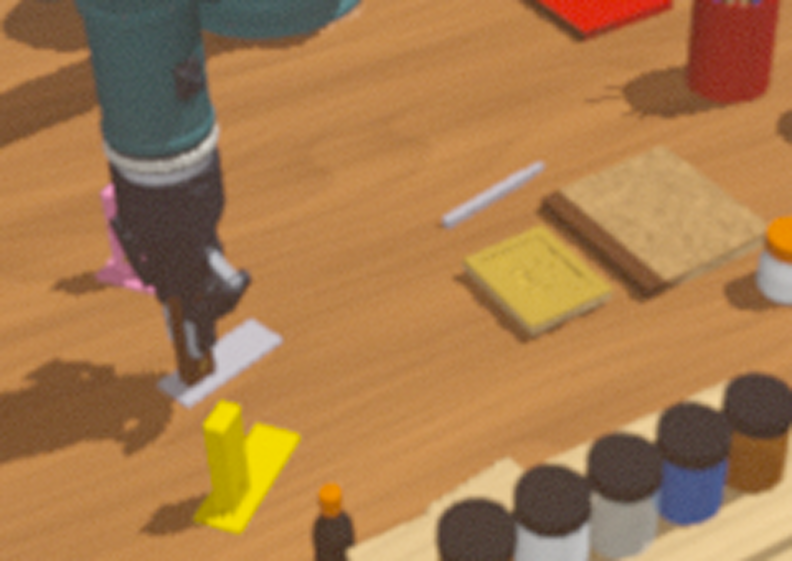

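>>> {"fn": "step_arm", "kwargs": {
  "motion": [
    [[0.0,0,0,0.025,0,0,0],[0.0,0,0.02,0.03,0,0,-2],[0.0,0.012,0.05,0.03,0,0,-6],[0.0,0.03,0.09,0.03,0,0,-11],[0.0,0.052,0.129,0.03,0,0,-15.4],[0.0,0.052,0.129,0.02,0,0,-15.4],[0.0,0.052,0.129,0.012,0,0,-15.4],[0.0,0.052,0.129,0.012,0,0,-15.4]]
  ]
}}

```text
time: 6.45
tool_pos: [0.5815, -0.1569, 0.0685]
tcp_rot: [-2.14, -2.298, 0.001]
wrist_force: [-0.1, -0.1, -1.6]
width: 0.181
```

```bash
python3 - <<'E'
from h import *
from m import rect,cloud
st()
for n in("top","scene"):
    im,d=read_camera(n)
    cv2.imwrite(f'pics/a_{n}.png',cv2.resize(im[130:230,250:480] if n=="top" else im[180:290,180:400],None,fx=3.4,fy=3.4,interpolation=cv2.INTER_CUBIC))
    for t,near in(("lifter",(.58,-.14)),("panel",(.57,-.005))):
        r=cloud(n,t,near,d)
        if r is None: print(n,t,"none");continue
        P=r[0]
        B=P[P[:,2]<.025]; print(n,t,len(B),rect(B),np.percentile(B[:,2],[10,50,90]).round(4))
        i=np.argsort(-P[:,1])[:25]; print(" max-y pts",P[i].mean(0).round(4))
E
```

```text
t 6.45 p [ 0.5815 -0.1569  0.0685] x [-0.071  0.997  0.   ] y [ 0.997  0.071 -0.002] z [-0.002  0.    -1.   ] yaw_y 4.07 F [-0.1  -0.12 -1.62] T [-0.02 -0.02 -0.01] w 0.181 q [-0.3   0.31  1.92 -0.    0.92 -0.38]
top lifter 224 (array([ 578. , -111.4]), array([37.8, 48.5]), 8.7) [0.009  0.0124 0.0152]
 max-y pts [ 0.5689 -0.0873  0.0483]
top panel none
scene lifter 288 (array([ 583.1, -134.9]), array([37.3, 93.9]), 2.1) [0.0118 0.0137 0.0169]
 max-y pts [ 0.5829 -0.0928  0.0136]
scene panel 855 (array([563.1,  -1.5]), array([123.6,  96.5]), 2.8) [0.0096 0.0139 0.0164]
 max-y pts [0.566  0.0377 0.0075]
```

View pics/a_scene.png

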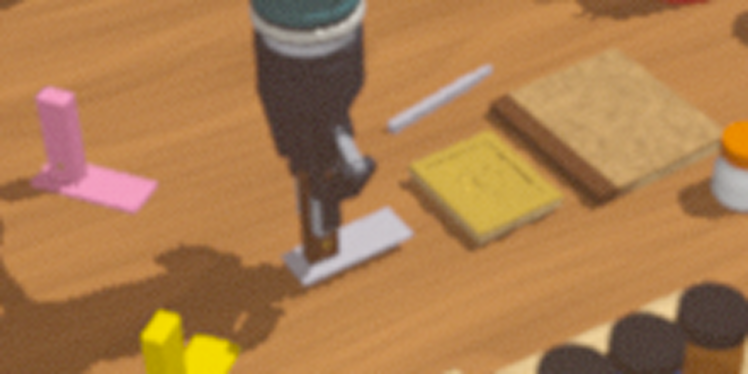

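```bash
python3 - <<'E'
from h import *
def ray(cam,uv,z):
    c=get_calibration(cam);T=np.array(c["world_from_camera"])
    p=cv2.undistortPoints(np.array(uv,float).reshape(-1,1,2),np.array(c["K"]),np.array(c["dist_coeffs"])).reshape(-1,2)
    D=np.c_[p,np.ones(len(p))]@T[:3,:3].T;o=T[:3,3]
    return (o+D*((z-o[2])/D[:,2])[:,None])[:,:2]
f=lambda l:[((a+.5)/3.4-.5+180,(b+.5)/3.4-.5+180) for a,b in l]
g=lambda l:[((a+.5)/3.4-.5+250,(b+.5)/3.4-.5+130) for a,b in l]
P=ray("scene",f([(412,178),(480,240),(558,200),(487,133)]),.016)
print("panel S",P.round(4),P.mean(0).round(4))
print("rail S",ray("scene",f([(493,103),(602,195)]),.0125).round(4))
print("tip S",ray("scene",f([(388,208),(412,233)]),.013).round(4))
print("panel T",ray("top",g([(262,70),(367,62),(380,190),(273,197)]),.016).round(4))
print("cork T",ray("top",g([(47,72),(203,58),(218,250),(60,263)]),.013).round(4))
E
```

```text
panel S [[ 0.5424 -0.0563]
 [ 0.6315 -0.0469]
 [ 0.623   0.03  ]
 [ 0.5235  0.0254]] [ 0.5801 -0.012 ]
rail S [[0.4875 0.0535]
 [0.6322 0.066 ]]
tip S [[ 0.5614 -0.0885]
 [ 0.5959 -0.0863]]
panel T [[ 0.6189  0.0364]
 [ 0.6241 -0.0441]
 [ 0.5237 -0.0509]
 [ 0.5194  0.0297]]
cork T [[0.6207 0.2014]
 [0.6301 0.0815]
 [0.48   0.0716]
 [0.4717 0.19  ]]
```

>>> {"fn": "step_arm", "kwargs": {
  "motion": [
    [[0.0,0,0,-0.0085,0,0,0],[0.0,0,0,-0.0085,0,0,0],[0.0,-0.001,0.01,-0.0085,0,0,0],[0.0,-0.0015,0.02,-0.0085,0,0,0],[0.0,-0.002,0.03,-0.0085,0,0,0],[0.0,-0.003,0.038,-0.0085,0,0,0],[0.0,-0.0035,0.046,-0.0085,0,0,0],[0.0,-0.0035,0.05,-0.0085,0,0,0]]
  ]
}}

```text
time: 7.75
tool_pos: [0.58, -0.1066, 0.0624]
tcp_rot: [2.139, 2.297, 0.002]
wrist_force: [0.5, -1.1, -1.3]
width: 0.181
```

```bash
python3 - <<'E'
from h import *
st()
im,d=read_camera("scene");cv2.imwrite('pics/b.png',cv2.resize(im[195:275,240:400],None,fx=5,fy=5,interpolation=cv2.INTER_CUBIC))
E
```

```text
t 7.75 p [ 0.58   -0.1066  0.0624] x [-0.071  0.997 -0.001] y [0.997 0.071 0.003] z [ 0.003 -0.001 -1.   ] yaw_y 4.1 F [ 0.47 -1.11 -1.34] T [-0.12  0.04 -0.01] w 0.181 q [-0.22  0.29  1.95 -0.    0.89 -0.3 ]
```

View pics/b.png

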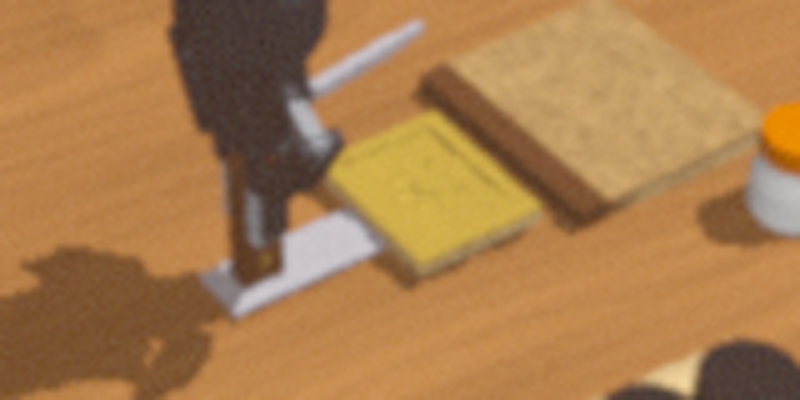

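```bash
python3 - <<'E'
from h import *
from m import rect,cloud
im,d=read_camera("scene")
old=cv2.imread("pics/scene0.png")
P,m=cloud("scene","panel",(.57,0),d); print(np.median(P,0).round(4),rect(P))
# pixel shift of panel by colour mask
for k,a in(("old",old),("new",im)):
    h=cv2.cvtColor(a,cv2.COLOR_BGR2HSV)[210:270,295:360]; M=((h[...,0]>20)&(h[...,0]<32)&(h[...,1]>140)).astype(np.uint8)
    v,u=np.nonzero(M);print(k,len(u),(np.percentile(u,[1,50,99])+295),(np.percentile(v,[1,50,99])+210),u.mean()+295,v.mean()+210)
for i in range(3): st()
E
```

```text
[0.5802 0.0008 0.0141] (array([573.3,   9.4]), array([102.2,  96.3]), 3.1)
old 704 [303. 322. 342.] [220.   233.   246.97] 322.28267045454544 233.3565340909091
new 702 [307.01 325.   344.  ] [219. 232. 245.] 325.508547008547 232.02136752136752
t 7.9 p [ 0.58   -0.1069  0.0623] x [-0.071  0.997 -0.001] y [0.997 0.071 0.003] z [ 0.003 -0.001 -1.   ] yaw_y 4.08 F [ 0.95 -0.15 -1.84] T [ 0.04 -0.02 -0.02] w 0.179 q [-0.22  0.29  1.95 -0.    0.89 -0.3 ]
t 7.9 p [ 0.58   -0.1069  0.0623] x [-0.071  0.997 -0.001] y [0.997 0.071 0.003] z [ 0.003 -0.001 -1.   ] yaw_y 4.08 F [ 0.95 -0.15 -1.84] T [ 0.04 -0.02 -0.02] w 0.179 q [-0.22  0.29  1.95 -0.    0.89 -0.3 ]
t 7.9 p [ 0.58   -0.1069  0.0623] x [-0.071  0.997 -0.001] y [0.997 0.071 0.003] z [ 0.003 -0.001 -1.   ] yaw_y 4.08 F [ 0.95 -0.15 -1.84] T [ 0.04 -0.02 -0.02] w 0.179 q [-0.22  0.29  1.95 -0.    0.89 -0.3 ]
```

>>> {"fn": "step_arm", "kwargs": {
  "motion": [
    [[0.0,0.0005,-0.006,0,0,0,0],[0.0,0.001,-0.014,0,0,0,0],[0.0,0.001,-0.014,-0.001,0,0,0],[0.0,0.001,-0.014,-0.002,0,0,0],[0.0,0.001,-0.014,-0.0032,0,0,0],[0.0,0.001,-0.014,-0.0032,0,0,0],[0.0,0.001,-0.014,-0.0032,0,0,0],[0.0,0.001,-0.014,-0.0032,0,0,0]]
  ]
}}

```text
time: 8.9
tool_pos: [0.581, -0.1208, 0.0591]
tcp_rot: [2.139, 2.297, 0.002]
wrist_force: [-0.1, 1.3, -1.2]
width: 0.181
```

```bash
python3 -c "
from h import *
st()"
```

```text
t 8.9 p [ 0.581  -0.1208  0.0591] x [-0.071  0.997 -0.001] y [0.997 0.071 0.003] z [ 0.003 -0.001 -1.   ] yaw_y 4.09 F [-0.09  1.25 -1.2 ] T [-0.04 -0.02  0.04] w 0.181 q [-0.25  0.3   1.95 -0.    0.89 -0.32]
```

>>> {"fn": "step_arm", "kwargs": {
  "motion": [
    [[0.0,0,0.003,0.0004,0,0,0],[0.0,-0.0005,0.006,0.0004,0,0,0],[0.0,-0.0005,0.009,0.0004,0,0,0],[0.0,-0.001,0.012,0.0004,0,0,0],[0.0,-0.001,0.015,0.0004,0,0,0],[0.0,-0.0015,0.018,0.0004,0,0,0],[0.0,-0.0015,0.02,0.0004,0,0,0],[0.0,-0.0015,0.02,0.0004,0,0,0]]
  ]
}}

```text
time: 9.9
tool_pos: [0.5796, -0.1006, 0.0596]
tcp_rot: [2.139, 2.298, 0.002]
wrist_force: [0.7, -0.0, -1.2]
width: 0.177
```

```bash
cat > px.py <<'E'
from h import *
def px(save=None):
    im,d=read_camera("scene")
    h=cv2.cvtColor(im,cv2.COLOR_BGR2HSV)[190:270,295:380]; M=((h[...,0]>20)&(h[...,0]<32)&(h[...,1]>140))
    v,u=np.nonzero(M);print("panel px",len(u),u.mean().round(2)+295,v.mean().round(2)+190)
    if save: cv2.imwrite(save,cv2.resize(im[180:280,240:400],None,fx=5,fy=5,interpolation=cv2.INTER_CUBIC))
    return im,d
if __name__=="__main__": st();px()
E
python3 px.py
```

```text
t 9.9 p [ 0.5796 -0.1006  0.0596] x [-0.072  0.997 -0.001] y [0.997 0.072 0.003] z [ 0.003 -0.001 -1.   ] yaw_y 4.1 F [ 0.73 -0.03 -1.25] T [ 0.04 -0.02  0.01] w 0.177 q [-0.21  0.29  1.96 -0.    0.89 -0.29]
panel px 697 325.84 232.17000000000002
```

>>> {"fn": "step_arm", "kwargs": {
  "motion": [
    [[0.0,0,0.002,0,0,0,0],[0.0,-0.0005,0.004,0,0,0,0],[0.0,-0.0005,0.006,0,0,0,0],[0.0,-0.0005,0.008,0,0,0,0],[0.0,-0.001,0.01,0,0,0,0],[0.0,-0.001,0.012,0,0,0,0],[0.0,-0.001,0.014,0,0,0,0],[0.0,-0.001,0.014,0,0,0,0]]
  ]
}}

```text
time: 10.95
tool_pos: [0.5786, -0.0866, 0.0595]
tcp_rot: [2.139, 2.298, 0.002]
wrist_force: [0.1, -0.5, -1.8]
width: 0.18
```

```bash
python3 px.py
```

```text
t 10.95 p [ 0.5786 -0.0866  0.0595] x [-0.072  0.997 -0.001] y [0.997 0.072 0.003] z [ 0.003 -0.001 -1.   ] yaw_y 4.1 F [ 0.07 -0.54 -1.81] T [-0.03 -0.04  0.07] w 0.18 q [-0.19  0.29  1.97 -0.    0.89 -0.26]
panel px 668 327.04 232.03
```

>>> {"fn": "step_arm", "kwargs": {
  "motion": [
    [[0.0,0,0.0015,0,0,0,0],[0.0,0,0.003,0,0,0,0],[0.0,-0.0005,0.005,0,0,0,0],[0.0,-0.0005,0.0065,0,0,0,0],[0.0,-0.0005,0.008,0,0,0,0],[0.0,-0.0005,0.0095,0,0,0,0],[0.0,-0.001,0.011,0,0,0,0],[0.0,-0.001,0.011,0,0,0,0]]
  ]
}}

```text
time: 12.0
tool_pos: [0.5775, -0.0754, 0.0595]
tcp_rot: [2.139, 2.298, 0.002]
wrist_force: [-0.8, 0.2, -0.8]
width: 0.178
```

```bash
python3 -c "
from px import *
st();px('pics/c.png')"
```

```text
t 12.0 p [ 0.5775 -0.0754  0.0595] x [-0.072  0.997 -0.001] y [0.997 0.072 0.003] z [ 0.003 -0.    -1.   ] yaw_y 4.1 F [-0.78  0.25 -0.83] T [-0.02 -0.06 -0.  ] w 0.178 q [-0.17  0.28  1.97  0.    0.89 -0.24]
panel px 655 330.31 230.64
```

View pics/c.png

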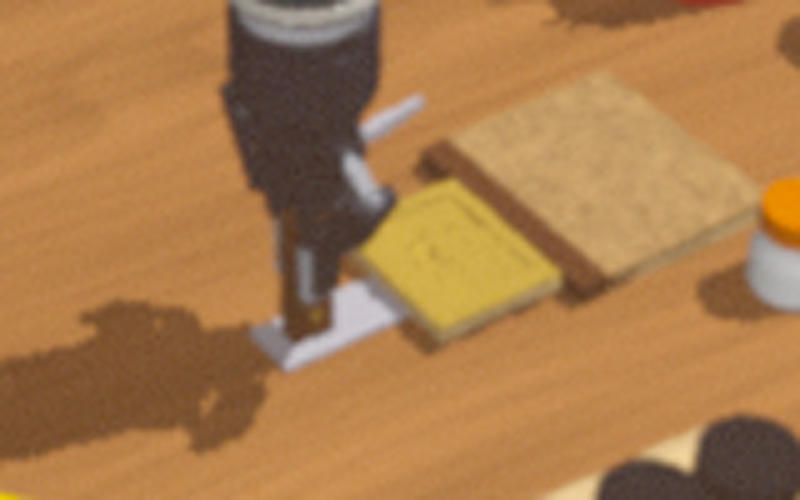

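>>> {"fn": "step_arm", "kwargs": {
  "motion": [
    [[0.0,0,0.0005,0,0,0,0],[0.0,0,0.001,0,0,0,0],[0.0,0,0.0015,0,0,0,0],[0.0,0,0.002,0,0,0,0],[0.0,0,0.0025,0,0,0,0],[0.0,0,0.003,0,0,0,0],[0.0,0,0.003,0,0,0,0],[0.0,0,0.003,0,0,0,0]]
  ]
}}

```text
time: 13.05
tool_pos: [0.5775, -0.0724, 0.0595]
tcp_rot: [2.139, 2.298, 0.002]
wrist_force: [0.9, 0.4, -2.2]
width: 0.182
```

```bash
python3 px.py
```

```text
t 13.05 p [ 0.5775 -0.0724  0.0595] x [-0.071  0.997 -0.001] y [0.997 0.071 0.003] z [ 0.003 -0.    -1.   ] yaw_y 4.1 F [ 0.88  0.39 -2.2 ] T [-0.11 -0.03 -0.01] w 0.182 q [-0.17  0.28  1.97  0.    0.89 -0.24]
panel px 648 331.15999999999997 230.29
```

>>> {"fn": "step_arm", "kwargs": {
  "motion": [
    [[0.0,0,0.0003,0,0,0,0],[0.0,0,0.0007,0,0,0,0],[0.0,0,0.001,0,0,0,0],[0.0,0,0.0013,0,0,0,0],[0.0,0,0.0017,0,0,0,0],[0.0,0,0.002,0,0,0,0],[0.0,0,0.002,0,0,0,0],[0.0,0,0.002,0,0,0,0]]
  ]
}}

```text
time: 14.1
tool_pos: [0.578, -0.0714, 0.0599]
tcp_rot: [2.137, 2.297, 0.002]
wrist_force: [1.3, -6.1, -0.5]
width: 0.181
```

```bash
python3 px.py
```

```text
t 14.1 p [ 0.578  -0.0714  0.0599] x [-0.072  0.997 -0.002] y [0.997 0.072 0.004] z [ 0.004 -0.002 -1.   ] yaw_y 4.13 F [ 1.34 -6.13 -0.48] T [-1.26 -0.16  0.03] w 0.181 q [-0.16  0.28  1.97 -0.    0.88 -0.24]
panel px 644 331.42 230.26
```

>>> {"fn": "step_arm", "kwargs": {
  "motion": [
    [[0.0,0.0002,-0.003,0,0,0,0],[0.0,0.0002,-0.003,0.002,0,0,0],[0.0,0.0001,-0.002,0.0056,-1,-0.07,0],[0.0,0.0001,-0.0009,0.0093,-2,-0.14,0],[0.0,0,0.0001,0.0129,-3,-0.22,0],[0.0,-0.0001,0.0011,0.0164,-4,-0.29,0],[0.0,-0.0002,0.0022,0.02,-5,-0.36,0],[0.0,-0.0002,0.0034,0.0235,-6,-0.43,0]]
  ]
}}

```text
time: 15.15
tool_pos: [0.5777, -0.0678, 0.0836]
tcp_rot: [2.083, 2.239, -0.109]
wrist_force: [0.2, 0.1, -1.5]
width: 0.18
```

```bash
python3 -c "
from px import *
st();px('pics/d.png')"
```

```text
t 15.15 p [ 0.5777 -0.0678  0.0836] x [-0.072  0.992 -0.108] y [0.997 0.072 0.004] z [ 0.011 -0.108 -0.994] yaw_y 4.15 F [ 0.17  0.1  -1.47] T [ 0.06 -0.01  0.02] w 0.18 q [-0.1   0.24  1.97 -0.13  0.91 -0.09]
panel px 479 331.49 228.18
```

View pics/d.png

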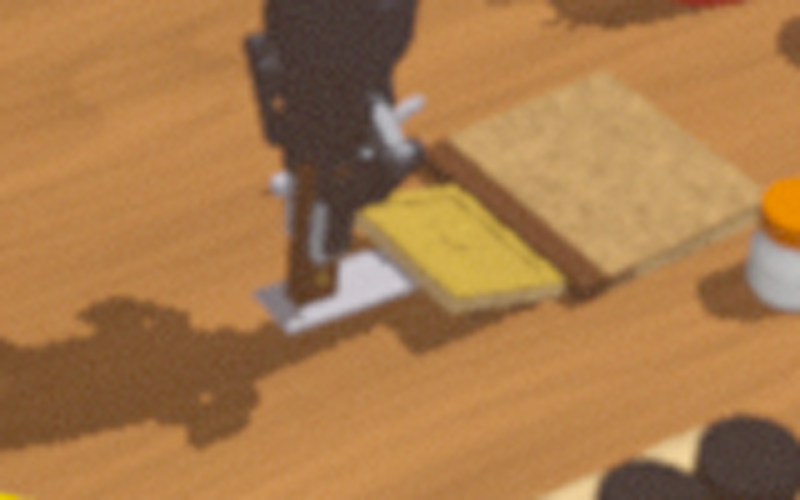

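>>> {"fn": "step_arm", "kwargs": {
  "motion": [
    [[0.0,-0.0003,0.0036,0.008,-1.8,-0.13,0],[0.0,-0.0006,0.0079,0.0162,-3.8,-0.27,0],[0.0,-0.0009,0.0122,0.0227,-5.5,-0.4,0],[0.0,-0.0012,0.017,0.0288,-7.1,-0.5,0],[0.0,-0.0016,0.0222,0.0346,-8.8,-0.63,0],[0.0,-0.002,0.0281,0.04,-10.5,-0.75,0],[0.0,-0.0024,0.0341,0.0448,-12.1,-0.87,0],[0.0,-0.0029,0.0406,0.0493,-13.8,-1.0,0]]
  ]
}}

```text
time: 16.2
tool_pos: [0.5752, -0.0267, 0.1336]
tcp_rot: [1.949, 2.096, -0.341]
wrist_force: [-0.1, 0.0, -2.2]
width: 0.181
```

```bash
python3 -c "
from px import *
st();px('pics/e.png')"
```

```text
t 16.2 p [ 0.5752 -0.0267  0.1336] x [-0.068  0.936 -0.344] y [0.997 0.073 0.004] z [ 0.029 -0.343 -0.939] yaw_y 4.21 F [-0.13  0.   -2.25] T [0.23 0.02 0.02] w 0.181 q [ 0.11  0.2   1.96 -0.41  1.03  0.26]
panel px 0 nan nanpx.py:5: RuntimeWarning: Mean of empty slice.
  v,u=np.nonzero(M);print("panel px",len(u),u.mean().round(2)+295,v.mean().round(2)+190)
  ret = ret.dtype.type(ret / rcount)
```

View pics/e.png

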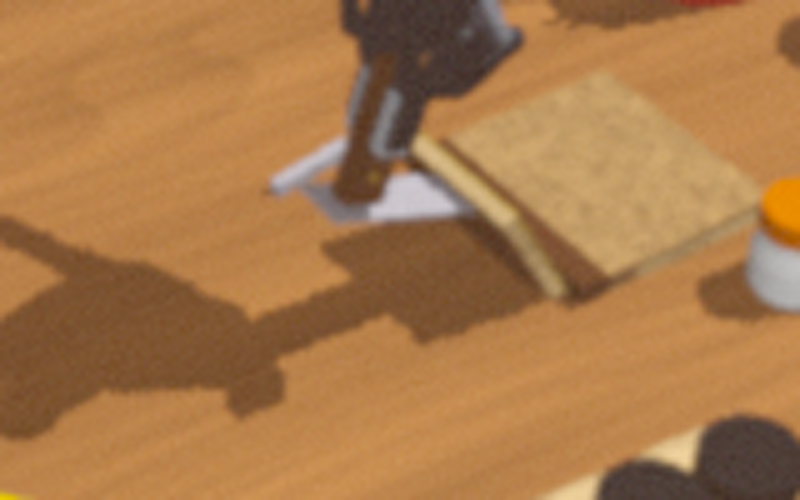

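>>> {"fn": "step_arm", "kwargs": {
  "motion": [
    [[0.0,-0.0004,0.0062,0.0032,-1.6,-0.11,0],[0.0,-0.001,0.0135,0.0066,-3.2,-0.23,0],[0.0,-0.0015,0.0208,0.0095,-4.9,-0.35,0],[0.0,-0.0021,0.0286,0.0118,-6.6,-0.47,0],[0.0,-0.0026,0.0365,0.0136,-8.2,-0.59,0],[0.0,-0.0032,0.0445,0.0148,-9.9,-0.71,0],[0.0,-0.0035,0.049,0.0153,-9.9,-0.71,0],[0.0,-0.0038,0.0535,0.0155,-9.9,-0.71,0]]
  ]
}}

```text
time: 17.25
tool_pos: [0.5716, 0.0282, 0.1494]
tcp_rot: [1.845, 1.988, -0.491]
wrist_force: [0.7, 0.7, -1.7]
width: 0.184
```

```bash
python3 -W ignore -c "
from px import *
st();px('pics/f.png')"
```

```text
t 17.25 p [0.5716 0.0282 0.1494] x [-0.063  0.863 -0.501] y [0.997 0.075 0.004] z [ 0.041 -0.499 -0.866] yaw_y 4.32 F [ 0.73  0.68 -1.66] T [ 0.37  0.01 -0.  ] w 0.184 q [ 0.29  0.24  1.93 -0.56  1.16  0.49]
panel px 0 nan nan
```

View pics/f.png

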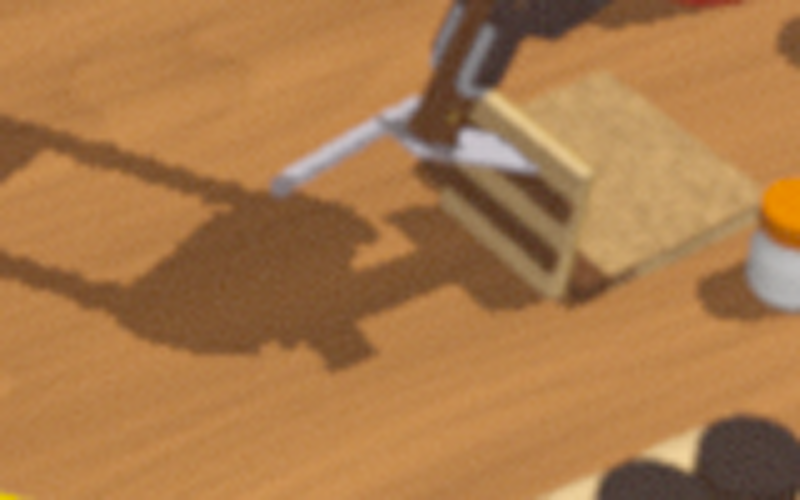

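>>> {"fn": "step_arm", "kwargs": {
  "motion": [
    [[0.0,-0.0003,0.004,0,0,0,0],[0.0,-0.0006,0.008,-0.001,0,0,0],[0.0,-0.0008,0.011,-0.0015,0,0,0],[0.0,-0.001,0.014,-0.002,0,0,0],[0.0,-0.0012,0.017,-0.003,0,0,0],[0.0,-0.0014,0.02,-0.004,0,0,0],[0.0,-0.0017,0.023,-0.005,0,0,0],[0.0,-0.0017,0.023,-0.005,0,0,0]]
  ]
}}

```text
time: 18.3
tool_pos: [0.5699, 0.0518, 0.1443]
tcp_rot: [1.845, 1.988, -0.49]
wrist_force: [-0.0, -0.8, -1.0]
width: 0.181
```

```bash
python3 -W ignore - <<'E'
from h import *
from m import cloud,rect
st()
for n in("scene","top"):
    im,d=read_camera(n)
    cv2.imwrite(f'pics/f2_{n}.png',im)
    for t in("panel","pad"):
        for o in regions_of(n,t):
            v,u=np.nonzero(o["region"]);P=world(n,d,u,v);P=P[d[v,u]>0];c=np.median(P,0)
            if abs(c[0]-.56)<.08 and abs(c[1]-.08)<.1: print(n,t,round(o["score"],2),len(P),c.round(4),rect(P),np.percentile(P[:,2],[5,50,95]).round(3))
E
```

```text
t 18.3 p [0.5699 0.0518 0.1443] x [-0.063  0.863 -0.5  ] y [0.997 0.076 0.004] z [ 0.042 -0.499 -0.866] yaw_y 4.34 F [-0.02 -0.76 -0.99] T [ 0.32 -0.02  0.01] w 0.181 q [ 0.33  0.26  1.92 -0.56  1.17  0.52]
scene panel 0.82 762 [0.5812 0.0666 0.0227] (array([570.4,  80.3]), array([103.7,  95. ]), 3.5) [0.013 0.023 0.03 ]
scene pad 0.82 1109 [0.5703 0.1512 0.0119] (array([563.1, 136.4]), array([208.2, 161.4]), 5.4) [0.001 0.012 0.015]
top panel 0.62 594 [0.5358 0.0702 0.0229] (array([539.2,  71.6]), array([85.5, 72.5]), 88.8) [0.009 0.023 0.033]
top pad 0.62 1008 [0.5098 0.1218 0.012 ] (array([504.5, 104.1]), array([195. ,  95.6]), 23.3) [0.008 0.012 0.016]
```

>>> {"fn": "step_arm", "kwargs": {
  "motion": [
    [[0.0,0.0,-0.015,0.005,3,0.22,0],[0.0,-0.002,-0.05,0.005,8,0.58,0],[0.0,-0.006,-0.1,0.0,14,1.05,0],[0.0,-0.012,-0.155,-0.01,20,1.5,0],[0.0,-0.02,-0.21,-0.02,26,1.95,0],[0.0,-0.028,-0.265,-0.03,29.95,2.27,0],[0.0,-0.035,-0.31,-0.035,29.95,2.27,0],[0.0,-0.0385,-0.335,-0.04,29.95,2.27,0]]
  ]
}}

```text
time: 19.6
tool_pos: [0.5305, -0.2867, 0.1044]
tcp_rot: [2.14, 2.296, 0.003]
wrist_force: [0.2, 0.3, -1.3]
width: 0.179
```

```bash
python3 -W ignore - <<'E'
from h import *
from m import rect
st()
for n in("scene","top"):
    im,d=read_camera(n)
    for t in("panel",):
        for o in regions_of(n,t)[:2]:
            v,u=np.nonzero(o["region"]);P=world(n,d,u,v);P=P[d[v,u]>0];c=np.median(P,0)
            print(n,t,round(o["score"],2),len(P),c.round(4),rect(P),np.percentile(P[:,2],[5,50,95]).round(3))
    a=im[130:230,250:480] if n=="top" else im[180:280,260:420]
    cv2.imwrite(f'pics/z_{n}.png',cv2.resize(a,(780,int(780*a.shape[0]/a.shape[1])),interpolation=cv2.INTER_CUBIC))
A=[cv2.imread(f'pics/z_{n}.png') for n in("top","scene")]
A=np.vstack(A);cv2.imwrite("pics/z.png",cv2.resize(A,None,fx=590/A.shape[0],fy=590/A.shape[0],interpolation=cv2.INTER_AREA))
E
```

```text
t 19.6 p [ 0.5305 -0.2867  0.1044] x [-0.07   0.998 -0.   ] y [0.998 0.07  0.003] z [ 0.003 -0.    -1.   ] yaw_y 4.02 F [ 0.2   0.26 -1.35] T [-0.06  0.    0.02] w 0.179 q [-0.54  0.26  1.9   0.    0.98 -0.61]
top panel 0.58 1174 [0.5653 0.0749 0.0233] (array([566.8,  75. ]), array([100.7,  79.5]), 4.4) [0.019 0.023 0.03 ]
```

View pics/z.png

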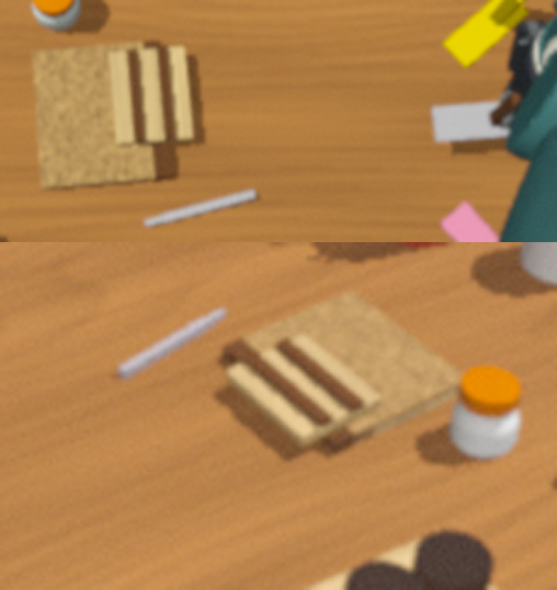

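The panel now lies face down, flat and square on the pad. However, its centre is only about 15 mm past the rail face, so 25 mm overhangs. There is time left, so I'll nudge it gently with the blade to seat it better.

>>> {"fn": "step_arm", "kwargs": {
  "motion": [
    [[0.0,0.008,0.04,0,0,0,0.3],[0.0,0.018,0.09,-0.005,0,0,0.3],[0.0,0.028,0.14,-0.01,0,0,0.3],[0.0,0.037,0.185,-0.02,0,0,0.3],[0.0,0.042,0.215,-0.028,0,0,0.3],[0.0,0.0445,0.23,-0.0305,0,0,0.3],[0.0,0.0455,0.236,-0.0305,0,0,0.3],[0.0,0.0455,0.236,-0.0305,0,0,0.3]]
  ]
}}

```text
time: 20.8
tool_pos: [0.5768, -0.0479, 0.0742]
tcp_rot: [2.132, 2.304, 0.005]
wrist_force: [-0.3, 0.4, -1.9]
width: 0.176
```

```bash
python3 -W ignore - <<'E'
from h import *
st()
E
```

```text
t 20.8 p [ 0.5768 -0.0479  0.0742] x [-0.077  0.997  0.   ] y [0.997 0.077 0.004] z [ 0.004  0.001 -1.   ] yaw_y 4.43 F [-0.32  0.43 -1.86] T [-0.01  0.03 -0.03] w 0.176 q [-0.13  0.26  1.97  0.    0.91 -0.2 ]
```

>>> {"fn": "step_arm", "kwargs": {
  "motion": [
    [[0.0,-0.0002,0.004,0,0,0,0],[0.0,-0.0005,0.008,0,0,0,0],[0.0,-0.0008,0.011,0,0,0,0],[0.0,-0.001,0.0135,0,0,0,0],[0.0,-0.0012,0.0155,0,0,0,0],[0.0,-0.0014,0.0175,0,0,0,0],[0.0,-0.0016,0.02,0,0,0,0],[0.0,-0.0016,0.02,0,0,0,0]]
  ]
}}

```text
time: 21.8
tool_pos: [0.5752, -0.0276, 0.0742]
tcp_rot: [2.132, 2.304, 0.005]
wrist_force: [0.1, -0.1, -1.5]
width: 0.18
```

```bash
cat > chk.py <<'E'
from h import *
from m import rect
st()
for n in("scene","top"):
    im,d=read_camera(n)
    for o in regions_of(n,"panel"):
            v,u=np.nonzero(o["region"]);P=world(n,d,u,v);P=P[d[v,u]>0];c=np.median(P,0)
            if abs(c[1]-.08)<.05: print(n,round(o["score"],2),len(P),c.round(4),rect(P),np.percentile(P[:,2],[5,50,95]).round(3),P[:,1].max().round(3))
E
python3 -W ignore chk.py
```

```text
t 21.8 p [ 0.5752 -0.0276  0.0742] x [-0.077  0.997  0.001] y [0.997 0.077 0.004] z [ 0.004  0.001 -1.   ] yaw_y 4.44 F [ 0.12 -0.05 -1.54] T [-0.01 -0.    0.  ] w 0.18 q [-0.09  0.25  1.98  0.    0.91 -0.17]
scene 0.75 713 [0.5776 0.0799 0.0229] (array([569.3,  81. ]), array([104. ,  82.5]), 4.2) [0.017 0.023 0.03 ] 0.124
top 0.77 1249 [0.5649 0.0826 0.0231] (array([568.7,  82.6]), array([106.5,  84. ]), 6.7) [0.017 0.023 0.03 ] 0.127
```

>>> {"fn": "step_arm", "kwargs": {
  "motion": [
    [[0.0,-0.0001,0.002,0,0,0,0],[0.0,-0.0003,0.004,0,0,0,0],[0.0,-0.0004,0.0055,0,0,0,0],[0.0,-0.0006,0.0075,0,0,0,0],[0.0,-0.0008,0.01,0,0,0,0],[0.0,-0.0008,0.01,0,0,0,0],[0.0,-0.0002,0.002,0,0,0,0],[0.0,0.001,-0.015,0,0,0,0]]
  ]
}}

```text
time: 23.0
tool_pos: [0.5761, -0.0432, 0.0741]
tcp_rot: [2.131, 2.305, 0.005]
wrist_force: [-0.6, -0.3, -1.7]
width: 0.176
```

```bash
python3 -W ignore chk.py
```

```text
t 23.0 p [ 0.5761 -0.0432  0.0741] x [-0.078  0.997  0.001] y [0.997 0.078 0.003] z [ 0.003  0.001 -1.   ] yaw_y 4.5 F [-0.64 -0.35 -1.65] T [-0.02  0.    0.02] w 0.176 q [-0.12  0.25  1.97  0.    0.91 -0.2 ]
scene 0.94 726 [0.5727 0.0851 0.0232] (array([562.1,  89.6]), array([116.7,  82.4]), 3.2) [0.017 0.023 0.03 ] 0.132
```

>>> {"fn": "step_arm", "kwargs": {
  "motion": [
    [[0.0,0,-0.04,0,0,0,0],[0.0,-0.008,-0.09,0.005,0,0,3],[0.0,-0.02,-0.14,0.01,0,0,7],[0.0,-0.03,-0.19,0.01,0,0,11],[0.0,-0.04,-0.23,0.005,0,0,15],[0.0,-0.0447,-0.242,-0.005,0,0,15],[0.0,-0.0447,-0.242,-0.01,0,0,15],[0.0,-0.0447,-0.242,-0.01,0,0,15]]
  ]
}}

```text
time: 24.2
tool_pos: [0.531, -0.284, 0.063]
tcp_rot: [-1.816, -2.562, -0.006]
wrist_force: [0.9, -0.4, -0.0]
width: 0.182
```

```bash
python3 -W ignore chk.py
```

```text
t 24.2 p [ 0.531 -0.284  0.063] x [-0.331  0.943  0.003] y [0.943 0.331 0.002] z [ 0.001  0.004 -1.   ] yaw_y 19.35 F [ 0.94 -0.41 -0.04] T [ 0.   -0.01 -0.01] w 0.182 q [-0.53  0.31  1.92  0.    0.91 -0.88]
scene 0.6 717 [0.5745 0.0832 0.0232] (array([567.9,  89. ]), array([102.8,  82.2]), 5.2) [0.016 0.023 0.03 ] 0.132
top 0.93 1141 [0.564  0.0907 0.0233] (array([566.2,  92.2]), array([102.3,  79.3]), 4.6) [0.019 0.023 0.03 ] 0.132
```

>>> {"fn": "step_arm", "kwargs": {
  "motion": [
    [[0.0,0,0,-0.0015,0,0,0],[0.0,0,0,-0.003,0,0,0],[0.0,0,0,-0.004,0,0,0],[0.0,0,0,-0.0048,0,0,0],[0.0,0,0,-0.0048,0,0,0],[0.0,0,0,-0.0048,0,0,0],[0.02,0,0,-0.0048,0,0,0],[0.03,0,0,-0.0048,0,0,0]]
  ]
}}

```text
time: 25.4
tool_pos: [0.5324, -0.2848, 0.06]
tcp_rot: [1.814, 2.562, 0.006]
wrist_force: [-0.9, 0.0, 0.6]
width: 0.351
```

>>> {"fn": "step_arm", "kwargs": {
  "motion": [
    [[0.05,0,0,0,0,0,0],[0.055,0,0,0,0,0,0],[0.055,0,0,0,0,0,0],[0.055,0,0,0.02,0,0,0],[0.055,0,0,0.06,0,0,0],[0.055,0,0,0.11,0,0,0],[0.055,0,0,0.16,0,0,0],[0.055,0,0,0.18,0,0,0]]
  ]
}}

```text
time: 26.4
tool_pos: [0.5342, -0.2858, 0.2459]
tcp_rot: [1.809, 2.555, 0.007]
wrist_force: [0.1, 0.5, -0.0]
width: 0.646
```

```bash
python3 -W ignore - <<'E'
import runpy;runpy.run_path("chk.py")
from h import *
from m import cloud,rect
for n in("scene",):
    im,d=read_camera(n);cv2.imwrite("pics/fin.png",im)
    r=cloud(n,"lifter",(.53,-.27),d)
    if r: P=r[0];B=P[P[:,2]<.008];print(len(P),len(B),rect(B),P[:,2].max())
E
```

```text
t 26.4 p [ 0.5342 -0.2858  0.2459] x [-0.332  0.943 -0.006] y [0.943 0.332 0.01 ] z [ 0.011 -0.003 -1.   ] yaw_y 19.42 F [ 0.12  0.46 -0.03] T [-0.05 -0.01 -0.05] w 0.646 q [-0.53  0.13  1.77  0.    1.22 -0.87]
scene 0.76 782 [0.5744 0.0888 0.0229] (array([558.3,  95.1]), array([123.2,  92.7]), 3.4) [0.014 0.023 0.03 ] 0.144
top 0.91 1207 [0.5649 0.0927 0.0231] (array([568.7,  93.2]), array([109.6,  83.2]), 6.4) [0.018 0.023 0.03 ] 0.135
624 313 (array([ 499.2, -272.7]), array([94.5, 93.6]), 18.2) 0.08867412871656921
```

View pics/fin.png

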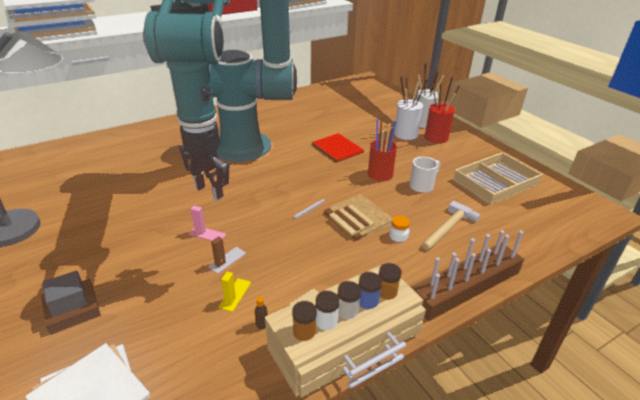

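The lifter stands upright at about (225,255), the panel lies face down on the pad at (358,215), and everything else is where it was. Handing in.

```bash
python3 -c "
from h import *
print(finish_job())"
```

```text
the job is handed in; nothing more can be done
None
```

The panel lies face down and square on the pad, and the lifter stands back on its blade where it started. I handed the job in at about 26.5 s of the 56 s allowed.

**Sequence:** I gripped the steel lifter and slid its blade under the panel's edge until it met the batten. I then pushed the panel to the rail, where the reading was about 6 N. Next I raised and tipped the edge until the panel turned over the rail.

**Last checks:**
- The upturned underside sits at about 23 mm height, as it should for a flat panel on the pad.
- The panel's centre is about 31 mm past the rail face.
- The lifter is upright and clear, the gripper is free, and nothing else looks moved in the last picture.

**What did not go cleanly:**
- **First entry too high:** the blade was about 2 mm too high and pushed the panel's edge about 8 mm along the bench. I backed off, lowered it and went in properly.
- **Extra nudge after the flip:** the panel came to rest with about 25 mm overhanging the rail. I pushed it gently about 17 mm further onto the pad with the blade. This was not in your sequence.
- **Measurement spread:** the last camera fits of the panel's angle ranged from 3.4° to 6.4°, against about 4.4° for the pad. Part of that is probably fit noise.
- **Pictures:** I viewed 12, two over the budget of 10.

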